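Move the mitre jig's arm one hole over

ROBOT

A 6-joint arm with a two-finger parallel gripper is mounted at the origin on the work surface. World frame = base frame: x ahead of the robot, y to its left, z up, the work surface at z = 0. Lengths are in m, angles in rad, forces in N, time in s.
With the tool pointing down it reaches from about 0.275 to 0.825 m from the base axis. Payload 5.2 kg.
Tool frame: the origin (TCP) lies midway between the tips of the shut fingers; the grasp point (between the pads) lies behind it (r.grip_depth is the z of the grasp point in the tool frame, in m); z points along the fingers, y is the direction in which the jaws open and shut (so a half turn about z gives the same grasp; the last joint's range is limited). The gripper opens to 93 mm and grips with 3 to 60 N. Pads are 15 mm wide; open, the fingers measure 128 mm over their backs; the gripper's body (75 mm by 188 mm) begins 65 mm behind the grasp point.
Start: joints at [-1.351, 0.259, 1.535, -0, 1.348, -0.203], TCP at [0.226, -0.502, 0.219] pointing down, gripper open.
Joint ranges: [-3.14, 3.14], [-0.91, 2.08], [0.19, 2.58], [-1.22, 4.36], [0.22, 2.71], [-3.12, 3.12]. Speed limits (rad/s): [2.57, 2.57, 3.14, 3.14, 3.14, 3.14].

INTERFACE

Orientations are given as a rotation vector (axis times angle).
In Python, from bench import sensors, vision, job, r gives the robot as it stands.
- The arm moves only by the shell command python3 -m handwheel 'ROWS' [OPENING] [FORCE]. ROWS is text: rows parted by semicolons, each of 4 numbers parted by spaces: the shift along the tool's x, y, z in cm, then the turn about the tool's z in degrees. In form: dx dy dz roll; .... A call has 1 to 20 rows; each row shifts and turns the commanded pose from where the row before left it, along the tool's axes as they then stand; what a row does not reach is not made up. A row lasts 1/10 s, in which the tool goes at most 50 mm and 8.59 degrees, less where a joint would pass 70% of its speed; a pose out of reach is approached as far as the arm can. A call is refused whole if a number of a shift passes 5 or a number of a turn 8.59, either way. A call with a gripper value outside its range is refused whole. OPENING is the opening, from -1 (shut) to 1 (fully open), set as the call begins (- or left out, the last holds). The fingers move at their own pace and stop on an object; FORCE is the grip in N (left out, the last holds). Time passes only in rows, so rows that do not move let the fingers close. It gives the time, the measured TCP pose, the force and the opening at its end, in the units of the state.
- sensors.get_state(): the state, without advancing time (a new reading comes with each control period).
- vision.read_camera(name): name is "scene" or "top" or "wrist"; returns the picture (384x512x3 uint8, red, green, blue); there is no depth.
- vision.camera_model(name): a dict with "mtx" (3x3 intrinsics, pixels), "rvec" (rotation vector, rad) and "tvec" (3), from world to camera coordinates, as OpenCV has them; the wrist camera has in their place "tool_from_camera" (4x4, takes a point from camera to tool coordinates, whose origin is the TCP and whose axes are the flange's). Camera axes: x right, y down, z forward; pixel columns grow to the right and rows downward; lengths in m; the calibration is good to about 2 mm. A picture is of the moment at which its call begins: read the wrist's pose just before it. camera_model takes no time and is no camera call.
- job.job_done(): hands the job in, once; it reports no verdict.
Trained networks look in the newest picture that a camera, given by its name, has taken for a name from the list of things; names that differ only in an ending like _2 or _b are one class to them, and where a whole thing is asked for, a point or a joint stands for the part that bears it (a point fixed in the world has none). Each returns a list of dicts, best first, with "p" (0 to 1); they miss things now and then, are a little off and sometimes report something else, mostly with a low value. They report only what shows in the picture. A call takes as long as a camera call.
- vision.trace(label, camera): "region" (384x512 bool, what is visible of it) and "extent" ([left, top, right, bottom] in pixels, round what is visible of it).
- vision.spot_point(label, camera): "xy" ([column, row] in pixels: a listed point, or the origin of a listed thing).
The state is a dict: "clock": time; "joint_pos": joint angles; "dq": joint speeds; "effort": joint torques, N m; "ee_pos": TCP position; "ee_rot": TCP orientation; "ft_force": force on the tool from outside, world axes, zero at the start; "moment": the same for the moment, N m; "finger_gap": finger opening in m.
Only numpy, scipy, OpenCV 4.12 (cv2) and the standard library are available. Lean on these libraries where they do the work, as an engineer would, in place of code of your own. Each camera call takes 0.05 s, during which the arm holds its last target. There are 200 camera calls.

TASK

On the mitre jig, hook a fingertip under the pull ring to lift the spring index pin, swing the arm one hole over towards the side of the jig where the V-block stands, and let the pin drop fully home in that hole; then take the hand away. Do not squeeze or force the ring: it is only hooked, lifted and pushed sideways. Leave all the loose things on and around the jig where they are.

Things in the scene. Friction and masses are not known exactly. Their poses are not given: they have to be found in the camera images.
- jig: Mitre jig fixed on the bench: grey base plate 330 x 320 x 12 mm with an arc of dark steel rail that has five square holes. Origin on the bench under the arm's upright pivot, z up. The plate reaches from 60 mm on the +x side to 270 mm on the -x side of it and 160 mm either side in y. The arm at 0 points along the jig's -x, towards the robot; the jig's yaw varies by 0.3 rad either way.
- swing_arm (a joint): Angle (rad) of the arm about the pivot. 0 = middle hole, where it starts; it grows as the free end moves to the jig's +y. The five holes are at -0.70, -0.35, 0, 0.35 and 0.70. At angle a the pin and ring are at (-0.22 cos a, 0.22 sin a) m in the jig's x and y. Light friction (0.1 N m) keeps the arm where it is left; with the pin in a hole it has about 0.008 rad of play either way.
- index_pin (a joint): Lift (m) of the 12 mm round-ended spring pin that stands upright through the arm's free end, 220 mm from the pivot: 0 = fully home in a hole, 0.020 = upper stop, clear of the hole above 0.013. The spring presses it down with 2.5 N at 0 and 5 N at 0.020. Let go between holes it rides on the rail at 0.013 and drops in by itself once the arm is within about 3 mm of a hole's middle.
- pull_ring: Upright steel ring on the pin's top: a loop of 8 mm round bar, 60 mm wide and 50 mm high inside, with a level top bar 48 mm long. It opens along the arm, so a finger goes through from the robot's side. Origin in the middle of the opening, 97 mm above the bench when the pin is home; it rises with the pin. x along the arm to the pivot, y across, z up. Behind it only the flat arm, 47 mm below, for 80 mm.
- ring_top (a point): Middle of the ring's top bar (the bar's centre line), 29 mm above the ring's origin: 126 mm above the bench when the pin is home.
- pivot (a point): Middle of the top of the arm's pivot cap, 66 mm above the bench, over the jig's origin. The aluminium arm is 245 x 38 mm, its top 50 mm above the bench; a steel fence strip stands on it to 80 mm above the bench, from 40 to 140 mm from the pivot.
- hole_left (a point): Middle of the hole next to the middle one on the jig's +y side, at the rail's top, 32 mm above the bench. The holes are 15 mm wide, 220 mm from the pivot, 77 mm (0.35 rad) apart.
- hole_right (a point): The same for the hole next to the middle one on the jig's -y side.
- v_block: Steel V-block, 60 x 70 x 55 mm, with a V-shaped groove on top along its x, loose on the bench close beside the jig's base plate, left or right of it; it shows which way to swing the arm: to the jig's +y if the block's y in the jig's frame is positive, else to -y. Origin under its centre.
- screw_jack: Round steel screw jack, 64 mm across the foot and 64 mm high, loose on the bench on the other side of the jig from the V-block. Origin under its centre.
- nut: Large hexagon nut, 42 mm across corners, 19 mm high, loose on the jig's base plate left of the arm. Origin under its centre.
- bar_stub: Steel round-bar stub, 30 mm diameter, 45 mm high, standing loose on the jig's base plate right of the arm. Origin under its centre.
- spray_can: Spray can, 56 mm diameter, 150 mm high, standing at the left of the bench. Origin under its centre.
- tape_roll: Roll of tape, 100 mm diameter, 25 mm high, lying at the right of the bench. Origin under its centre.
- screwdriver: Screwdriver lying across the bench between robot and jig, 200 mm long, 26 mm high. Origin under its middle.
- wrench: Open-ended wrench, 180 mm long, 8 mm high, lying at the left of the bench. Origin under its middle.

How it is judged:
On the way, in this order (a step that is already met when the one before it is completed fails the run):
1. the index pin is lifted clear of its hole by fingers on the ring (value of joint index_pin above 0.0125 m and contact force between the fingers and pull_ring above 0.5 N), for 0.1 s.
2. the arm is swung out of its hole towards the V-block's side (((y of v_block in the frame of jig above 0 m and value of joint swing_arm between 0.1 and 0.9 rad) or (not (y of v_block in the frame of jig above 0 m) and value of joint swing_arm between -0.9 and -0.1 rad))).
At the end, for the whole second after the job is handed in: The arm stands within 0.025 rad of the hole next to the middle one on the V-block's side (+0.35 or -0.35 rad), at rest, and the index pin is home (less than 2 mm up) (((y of v_block in the frame of jig above 0 m and value of joint swing_arm between 0.325 and 0.375 rad) or (not (y of v_block in the frame of jig above 0 m) and value of joint swing_arm between -0.375 and -0.325 rad)) and value of joint index_pin below 0.002 m and velocity of joint swing_arm between -0.02 and 0.02 rad/s); the robot touches nothing.
It fails at once if the ring is squeezed or wrenched with more than 30 N (contact force between the fingers and pull_ring above 30 N).
It fails at once if a loose thing on or around the jig is moved more than 15 mm, lifted or knocked over (distance of any of v_block, screw_jack, nut, bar_stub, spray_can, tape_roll, screwdriver, wrench from where it was at the start of the episode above 0.015 m or angle between any of v_block, screw_jack, bar_stub, spray_can's own z axis and vertical above 0.5 rad).
It also fails if it takes over 42 s, if anything falls off the work surface, if the arm or the gripper's body presses on something with over 40 N, if the wrist force passes 120 N, or if a joint passes its speed limit or range.

## Working session

There is one attempt and no reset: what is moved stays moved. The work goes in short steps, Python scripts to look and compute and a shell command to move; the robot and the scene stay as the last step left them, time stands still between calls to the robot, and variables do not carry over. Pictures are saved under pics/ and viewed, about 8 in all and at most 12, crops included, and the job is handed in when it is done.

```bash
mkdir -p pics; ls; python3 - <<'E'
from bench import sensors, vision, job, r
import cv2, numpy as np
s=sensors.get_state(); print({k:np.round(v,3) for k,v in s.items()}, r.grip_depth)
ims=[]
for c in("scene","top"):
    im=vision.read_camera(c); ims.append(im)
    m=vision.camera_model(c); print(c,{k:np.round(v,3).tolist() for k,v in m.items()})
    for l in("ring_top","pivot","hole_left","hole_right","v_block","screw_jack","pull_ring"):
        print(l,[(np.round(d["xy"],1).tolist(),round(d["p"],2)) for d in vision.spot_point(l,c)[:2]])
print(vision.camera_model("wrist"))
cv2.imwrite("pics/a.png",np.vstack(ims)[:,:,::-1]) 
cv2.imwrite("pics/a.png",cv2.resize(np.hstack(ims)[:,:,::-1],(800,300)))
cv2.imwrite("pics/top.png",ims[1][:,:,::-1])
cv2.imwrite("pics/scene.png",ims[0][:,:,::-1])
E
```

```text
pics
{'clock': np.float64(0.0), 'joint_pos': array([-1.351,  0.259,  1.536, -0.   ,  1.348, -0.203]), 'dq': array([-0.   , -0.001, -0.001, -0.002,  0.001,  0.001]), 'effort': array([ 1.0000e-03, -4.3731e+01, -2.8400e+01,  7.2000e-02,  4.2000e-02,
       -0.0000e+00]), 'ee_pos': array([ 0.226, -0.501,  0.218]), 'ee_rot': array([-3.07 , -0.659,  0.   ]), 'ft_force': array([ 1.481,  0.046, -0.476]), 'moment': array([-0.019, -0.003, -0.067]), 'finger_gap': np.float64(0.093)} -0.0188
scene {'mtx': [[398.497, 0.0, 254.461], [0.0, 398.497, 191.215], [0.0, 0.0, 1.0]], 'rvec': [0.919, 2.409, -1.201], 'tvec': [0.458, -0.148, 1.622]}
ring_top [([256.7, 168.8], 0.63)]
pivot [([213.8, 220.8], 0.63), ([255.3, 168.7], 0.55)]
hole_left [([399.0, 298.5], 0.72), ([270.8, 196.2], 0.6)]
hole_right [([239.2, 187.2], 0.87), ([398.6, 295.8], 0.57)]
v_block [([201.7, 182.4], 0.78), ([398.7, 299.4], 0.36)]
screw_jack [([304.1, 228.3], 0.59), ([209.9, 203.1], 0.42)]
pull_ring [([258.6, 171.3], 0.54)]
top {'mtx': [[400.807, 0.0, 254.295], [0.0, 400.807, 185.596], [0.0, 0.0, 1.0]], 'rvec': [2.138, -2.139, 0.17], 'tvec': [-0.039, 0.584, 1.31]}
ring_top [([274.9, 201.5], 0.63), ([245.2, 245.9], 0.36)]
pivot [([258.4, 139.6], 0.97)]
hole_left [([243.9, 204.8], 0.83)]
hole_right [([290.4, 199.8], 0.72)]
v_block [([329.2, 179.8], 0.91)]
screw_jack [([206.9, 210.6], 0.81), ([101.9, 256.4], 0.66)]
pull_ring [([270.7, 200.8], 0.63)]
{'mtx': array([[309.16813021,   0.        , 253.66505241],
       [  0.        , 309.16813021, 191.64770692],
       [  0.        ,   0.        ,   1.        ]]), 'tool_from_camera': array([[-8.55516799e-04, -9.62279435e-01, -2.72061678e-01,
         7.54785069e-02],
       [ 9.99999139e-01, -1.09401696e-03,  7.24960460e-04,
         4.26093072e-04],
       [-9.95254632e-04, -2.72060824e-01,  9.62279542e-01,
        -1.65391569e-01],
       [ 0.00000000e+00,  0.00000000e+00,  0.00000000e+00,
         1.00000000e+00]])}
```

View pics/top.png

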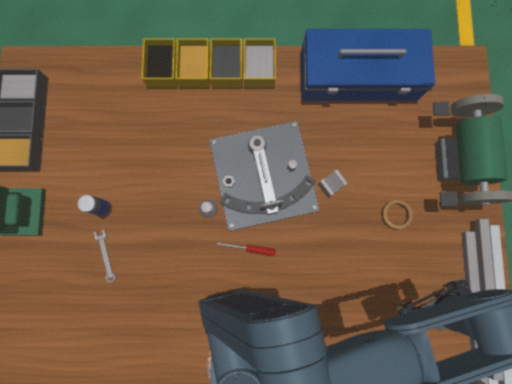

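View pics/scene.png

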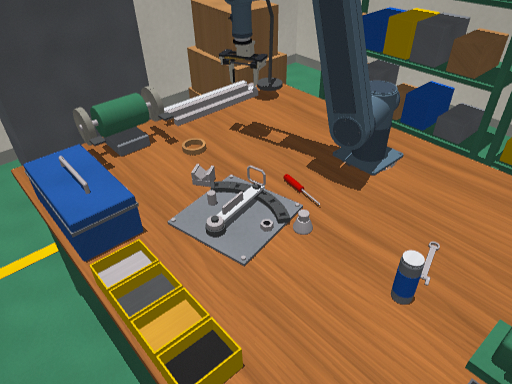

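```bash
cat > h.py <<'E'
from bench import sensors, vision, job, r
import cv2, numpy as np
from scipy.spatial.transform import Rotation as R
def ray(c,uv):
    m=vision.camera_model(c)
    x=cv2.undistortPoints(np.array([[uv]],float),m["mtx"],None)[0,0]
    A=R.from_rotvec(np.ravel(m["rvec"])).as_matrix()
    return -A.T@np.ravel(m["tvec"]), A.T@np.array([*x,1])
def at(c,uv,z):
    o,d=ray(c,uv); return o+d*(z-o[2])/d[2]
def proj(c,P):
    m=vision.camera_model(c)
    return cv2.projectPoints(np.array(P,float).reshape(-1,3),np.ravel(m["rvec"]),np.ravel(m["tvec"]),m["mtx"],None)[0][:,0]
E
python3 - <<'E'
from h import *
for n,c,uv,z in[("ringtop","top",(274.9,201.5),.126),("ringtop","scene",(256.7,168.8),.126),("ring","top",(270.7,200.8),.097),("ring","scene",(258.6,171.3),.097),("pivot","top",(258.4,139.6),.066),("pivot","scene",(213.8,220.8),.066),
 ("hl","top",(243.9,204.8),.032),("hl","scene",(270.8,196.2),.032),("hr","top",(290.4,199.8),.032),("hr","scene",(239.2,187.2),.032),("v","top",(329.2,179.8),0),("v","scene",(201.7,182.4),0),("jack","top",(206.9,210.6),0)]:
    print(n,c,np.round(at(c,uv,z),4))
E
```

```text
ringtop top [ 0.5205 -0.1045  0.126 ]
ringtop scene [ 0.5176 -0.0898  0.126 ]
ring top [ 0.5263 -0.0924  0.097 ]
ring scene [ 0.4951 -0.1061  0.097 ]
pivot top [ 0.7393 -0.0534  0.066 ]
pivot scene [ 0.7434 -0.034   0.066 ]
hl top [ 0.5206 -0.0041  0.032 ]
hl scene [ 0.5022 -0.0365  0.032 ]
hr top [ 0.5376 -0.1621  0.032 ]
hr scene [ 0.5492 -0.1498  0.032 ]
v top [ 0.6121 -0.3022  0.    ]
v scene [ 0.6073 -0.3023  0.    ]
jack top [0.504 0.125 0.   ]
```

The top view shows the jig near (265,180), with the ring at (272,207), the V-block at (333,182) on the right, and the jack at (208,209) on the left. The scene view agrees. So the swing is towards jig -y (angle -0.35).

The tool points straight down and the rows only turn it about z, so I'll check what the interface offers for tilting it.

```bash
python3 - <<'E'
from h import *
s=sensors.get_state(); print(s["clock"], R.from_rotvec(s["ee_rot"]).as_matrix().round(3))
im=vision.read_camera("wrist"); cv2.imwrite("pics/w.png",im[:,:,::-1])
E
```

```text
0.8 [[ 0.912  0.41   0.   ]
 [ 0.41  -0.912 -0.   ]
 [ 0.     0.    -1.   ]]
```

View pics/w.png

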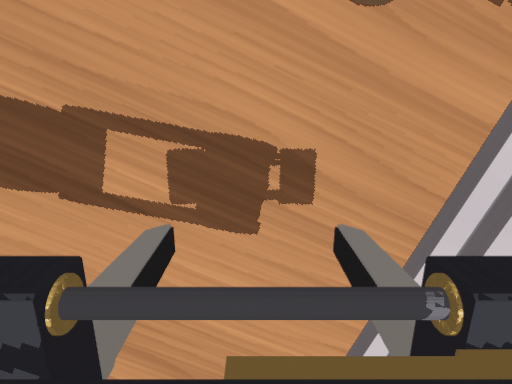

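The wrist view shows plain parallel fingers, with tips near (170,235) and (340,235). I'll go up and over to a clear area on the jig's bearing, then push past the reach limit to see whether the tool tilts outward there.

```bash
python3 -m handwheel '0 0 -4 0; 3.8 -2.7 -0.8 0; 3.8 -2.7 -0.8 0; 3.8 -2.7 -0.8 0; 3.8 -2.7 -0.8 0; 3.8 -2.7 -0.8 0; 3.8 -2.7 -0.8 0; 3.8 -2.7 -0.8 0; 3.8 -2.7 -0.8 0; 3.8 -2.7 -0.8 0; 3.8 -2.7 -0.8 0; 3.8 -2.7 -0.8 0; 3.8 -2.7 -0.8 0; 3.8 -2.7 -0.8 0; 3.8 -2.7 -0.8 0; 3.8 -2.7 -0.8 0; 3.8 -2.7 -0.8 0; 3.8 -2.7 -0.8 0; 3.8 -2.7 -0.8 0; 3.8 -2.7 -0.8 0' -1 20
cat > st.py <<'E'
from h import *
s=sensors.get_state(); A=R.from_rotvec(s["ee_rot"]).as_matrix()
print(s["clock"],"p",s["ee_pos"].round(4),"q",s["joint_pos"].round(3),"F",np.round(s["ft_force"],1),"\n",A.round(3))
E
python3 st.py
```

```text
clock: 2.85
ee_pos: [0.6741, 0.2643, 0.4111]
ee_rot: [3.072, 0.659, 0.001]
ft_force: [2.1, -0.1, 0.1]
finger_gap: 0.0001
2.85 p [0.6741 0.2643 0.4111] q [ 0.22   0.597  0.564 -0.     1.98   1.368] F [ 2.1 -0.1  0.1] 
 [[ 0.912  0.41   0.001]
 [ 0.41  -0.912  0.   ]
 [ 0.001  0.    -1.   ]]
```

```bash
python3 -m handwheel '4 0 0 0; 4 0 0 0; 4 0 0 0; 4 0 0 0; 4 0 0 0; 4 0 0 0; 4 0 0 0; 4 0 0 0' ; python3 st.py
```

```text
clock: 3.65
ee_pos: [0.8243, 0.3369, 0.3311]
ee_rot: [-3.037, -0.652, -0.238]
ft_force: [-0.0, -0.1, -0.5]
finger_gap: 0.0008
3.65 p [0.8243 0.3369 0.3311] q [0.255 0.906 0.188 0.021 1.894 1.411] F [-0.  -0.1 -0.5] 
 [[ 0.901  0.41   0.143]
 [ 0.406 -0.912  0.058]
 [ 0.154  0.006 -0.988]]
```

```bash
python3 -m handwheel '-4 0 0 0; -4 0 -1 0;0 0 0 0' ; python3 st.py
```

```text
clock: 3.95
ee_pos: [0.7562, 0.3073, 0.3272]
ee_rot: [-3.039, -0.653, -0.211]
ft_force: [-0.1, 0.7, 0.6]
finger_gap: 0.0005
3.95 p [0.7562 0.3073 0.3272] q [0.24  0.667 0.65  0.022 1.689 1.392] F [-0.1  0.7  0.6] 
 [[ 0.903  0.41   0.127]
 [ 0.407 -0.912  0.054]
 [ 0.137  0.003 -0.99 ]]
```

The tilt sticks after leaving the limit. I'll build it up by pushing outward and upward at the limit.

```bash
python3 -m handwheel '4 0 -3 0; 4 0 -3 0; 4 0 -3 0; 4 0 -3 0; 4 0 -3 0; 4 0 -3 0; 4 0 -3 0;4 0 -3 0; 4 0 -3 0; 4 0 -3 0' ; python3 st.py
```

```text
clock: 4.95
ee_pos: [0.8064, 0.3392, 0.5274]
ee_rot: [-2.923, -0.628, -0.669]
ft_force: [0.6, -0.2, 0.3]
finger_gap: 0.0001
4.95 p [0.8064 0.3392 0.5274] q [0.245 0.692 0.187 0.064 1.819 1.422] F [ 0.6 -0.2  0.3] 
 [[ 0.821  0.408  0.4  ]
 [ 0.373 -0.913  0.164]
 [ 0.432  0.015 -0.902]]
```

```bash
python3 - <<'E'
import numpy as np
from scipy.optimize import least_squares
D=[([.226,-.501,.218],[-1.351,.259,1.536,1.348]),([.6741,.2643,.4111],[.22,.597,.564,1.98]),([.8243,.3369,.3311],[.255,.906,.188,1.894]),([.7562,.3073,.3272],[.24,.667,.65,1.689]),([.8064,.3392,.5274],[.245,.692,.187,1.819])]
def fk(v,q2,q3,q5):
    a,h,L1,L2,c,T=v[:6]; A=q2+q3;S=A+q5
    return a+L1*np.sin(q2)+L2*np.sin(A+c)+T*np.sin(S), h+L1*np.cos(q2)+L2*np.cos(A+c)+T*np.cos(S)
def res(v):
    o=[]
    for p,q in D:
        x=p[0]*np.cos(q[0])+p[1]*np.sin(q[0]); y=-p[0]*np.sin(q[0])+p[1]*np.cos(q[0])
        r,z=fk(v,*q[1:]); o+=[r-x,z-p[2],y-v[6]]
    return o
s=least_squares(res,[0.05,.3,.4,.4,0.1,.25,.1]); print(s.x.round(3),np.abs(s.fun).max())
v=s.x
for r in(.44,.5,.55):
  for t in(20,30,40,50,60,70):
    f=lambda q:[*(np.array(fk(v,q[0],q[1],np.pi-np.radians(t)-q[0]-q[1]))-[r,.1])]
    q=least_squares(f,[.3,1.6]); print(r,t,q.x.round(2),round(np.pi-np.radians(t)-q.x.sum(),2),q.cost.round(5))
E
```

```text
[0.001 0.222 0.533 0.43  0.142 0.366 0.118] 0.014984164146822493
0.44 20 [0.03 2.21] 0.55 0.0
0.44 30 [-0.02  2.35] 0.28 0.0
0.44 40 [-0.01  2.5 ] -0.05 0.0
0.44 50 [0.11 2.65] -0.49 0.0
0.44 60 [1.74 3.19] -2.83 0.0
0.44 70 [1.54 3.  ] -2.62 3e-05
0.5 20 [0.14 2.09] 0.57 0.0
0.5 30 [0.09 2.24] 0.29 0.0
0.5 40 [0.09 2.38] -0.03 0.0
0.5 50 [0.18 2.53] -0.44 0.0
0.5 60 [0.41 2.66] -0.97 0.0
0.5 70 [2.28 3.24] -3.61 0.0
0.55 20 [0.22 1.98] 0.59 0.0
0.55 30 [0.17 2.13] 0.31 0.0
0.55 40 [0.17 2.28] -0.01 0.0
0.55 50 [0.24 2.42] -0.39 0.0
0.55 60 [0.4  2.54] -0.85 0.0
0.55 70 [0.69 2.63] -1.39 0.0
```

At the ring, more tilt than this is possible once the tilt direction lies off the arm's own plane. I'll push on to about 45–50°.

```bash
python3 -m handwheel '4.5 0 -1.5 0; 4.5 0 -1.5 0; 4.5 0 -1.5 0; 4.5 0 -1.5 0; 4.5 0 -1.5 0; 4.5 0 -1.5 0' ; python3 st.py
```

```text
clock: 5.55
ee_pos: [0.8364, 0.3586, 0.5958]
ee_rot: [-2.809, -0.604, -0.95]
ft_force: [0.5, -0.6, -0.3]
finger_gap: 0.0006
5.55 p [0.8364 0.3586 0.5958] q [0.247 0.649 0.187 0.089 1.662 1.432] F [ 0.5 -0.6 -0.3] 
 [[ 0.724  0.406  0.558]
 [ 0.333 -0.914  0.232]
 [ 0.604  0.018 -0.797]]
```

```bash
python3 -m handwheel '4.8 0 -1 0; 4.8 0 -1 0; 4.8 0 -1 0; 4.8 0 -1 0; 4.8 0 -1 0; 4.8 0 -1 0; 4.8 0 -1 0' ; python3 st.py
python3 - <<'E'
from h import *
im=vision.read_camera("top"); t=vision.trace("pull_ring","top")[0]; print(t["p"],t["extent"])
m=vision.trace("index_pin","top"); 
for l in("pivot","ring_top","pull_ring","hole_left","hole_right"): print(l,[(np.round(d["xy"],1).tolist(),round(d["p"],2)) for d in vision.spot_point(l,"top")[:2]])
c=cv2.resize(im[115:235,200:350],None,fx=5,fy=5,interpolation=cv2.INTER_CUBIC); cv2.imwrite("pics/topc.png",c[:,:,::-1])
im=vision.read_camera("scene"); print(vision.trace("pull_ring","scene")[0]["extent"])
c=cv2.resize(im[150:250,190:310],None,fx=6,fy=6,interpolation=cv2.INTER_CUBIC); cv2.imwrite("pics/scc.png",c[:,:,::-1])
E
```

```text
clock: 6.25
ee_pos: [0.8553, 0.3735, 0.6978]
ee_rot: [-2.638, -0.569, -1.269]
ft_force: [-0.1, 0.5, 0.5]
finger_gap: 0.0007
6.25 p [0.8553 0.3735 0.6978] q [0.246 0.589 0.188 0.119 1.479 1.437] F [-0.1  0.5  0.5] 
 [[ 0.567  0.403  0.718]
 [ 0.268 -0.915  0.302]
 [ 0.779  0.021 -0.627]]
0.46 [260.0, 199.7, 284.4, 207.0]
pivot [([259.2, 142.5], 0.59), ([247.5, 207.8], 0.48)]
ring_top [([272.6, 203.0], 0.46), ([292.1, 196.9], 0.4)]
pull_ring [([275.4, 200.1], 0.7), ([271.4, 200.6], 0.4)]
hole_left [([247.9, 205.2], 0.79)]
hole_right [([292.2, 197.4], 0.65), ([273.1, 198.9], 0.29)]
[249.4, 163.0, 268.8, 183.9]
```

View pics/topc.png

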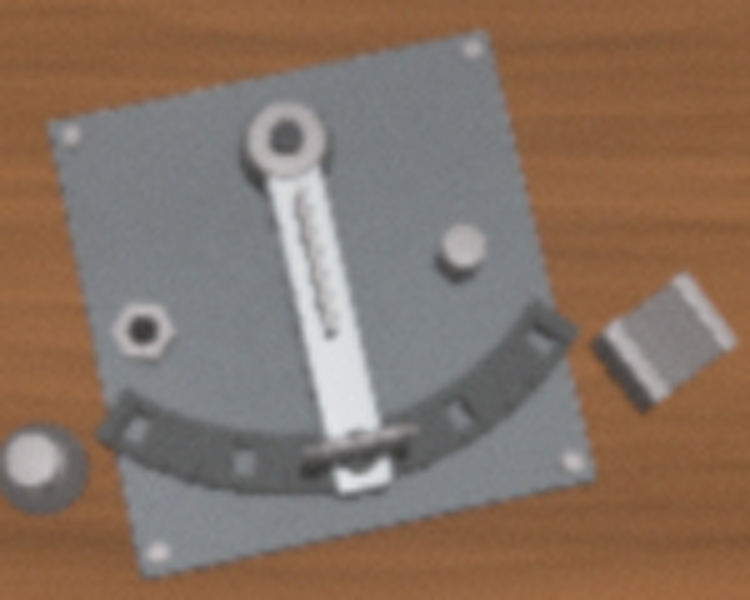

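View pics/scc.png

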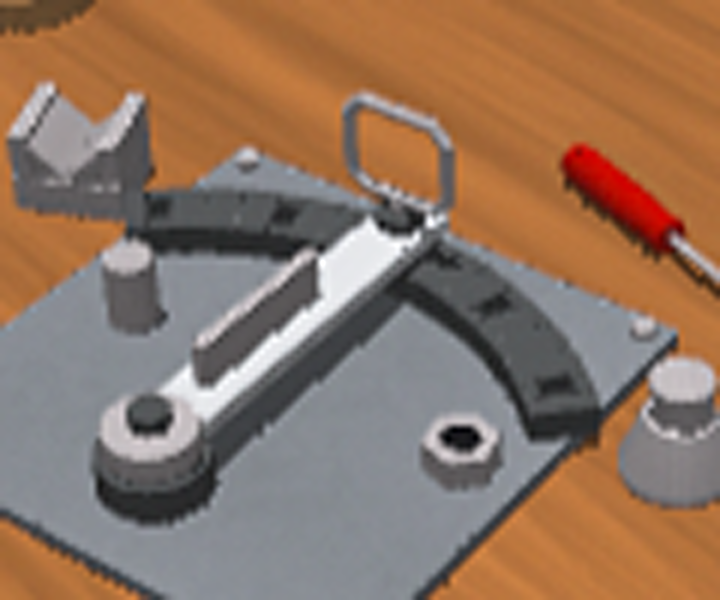

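The pictures agree: the arm is in the middle hole and the V-block is on the right (jig -y). The top crop has the pivot at (286,137), the neighbour holes at (243,460) and (460,415), and the ring bar at about (358,447). The scene crop has the ring bar's middle at (400,113). I'll fit the jig pose to these landmarks.

```bash
python3 - <<'E'
from h import *
from scipy.optimize import least_squares
def hole(a,z=.032): return [-.22*np.cos(a),.22*np.sin(a),z]
M={"top":[((286,137),[0,0,.066]),((243,460),hole(.35)),((460,415),hole(-.35)),((137,430),hole(.7)),((543,337),hole(-.7)),
 ((50,125),[.06,.16,.012]),((490,33),[.06,-.16,.012]),((595,480),[-.27,-.16,.012]),((143,577),[-.27,.16,.012])],
 "scene":[((150,410),[0,0,.066]),((400,113),[-.22,0,.126]),((490,305),hole(.35)),((557,383),hole(.7)),((285,213),hole(-.35))]}
S={"top":(5,200,115),"scene":(6,190,150)}
def res(v,cams=("top","scene")):
    c,s=np.cos(v[2]),np.sin(v[2]);A=np.array([[c,-s,0],[s,c,0],[0,0,1]]);o=[]
    for k in cams:
        f,x,y=S[k];uv=np.array([(np.array(m[0])+.5)/f-.5+[x,y] for m in M[k]])
        o.append(proj(k,[A@np.array(m[1])+[v[0],v[1],0] for m in M[k]])-uv)
    return np.vstack(o).ravel()
for cams in(("top",),("scene",),("top","scene")):
    q=least_squares(res,[.74,-.05,.22],args=(cams,),loss="soft_l1"); print(cams,q.x.round(4),np.abs(res(q.x,cams)).reshape(-1,2).max(1).round(1))
x,y,w=q.x
for n,a in(("now",0),("goal",-.35)):
    print(n,x-.22*np.cos(a)*np.cos(w)-.22*np.sin(a)*np.sin(w), y-.22*np.cos(a)*np.sin(w)+.22*np.sin(a)*np.cos(w),"arm yaw",w-a)
E
```

```text
('top',) [ 0.7315 -0.0491  0.2133] [0.3 0.3 0.1 0.6 0.5 0.5 0.6 0.7 0.8]
('scene',) [ 0.7327 -0.0447  0.2246] [0.4 0.5 0.8 0.3 0.2]
('top', 'scene') [ 0.7316 -0.0484  0.2142] [0.2 0.2 0.2 0.6 0.5 0.6 0.6 0.5 0.8 1.1 0.4 0.7 0.3 0.3]
now 0.5166507368884994 -0.09518995632132896 arm yaw 0.21422729122806336
goal 0.5457212925162293 -0.16606748584845615 arm yaw 0.5642272912280634
```

```bash
python3 -m handwheel '-3.35 1.43 -1.32 0; -3.35 1.43 -1.32 0; -3.35 1.43 -1.32 0; -3.35 1.43 -1.32 0; -3.35 1.43 -1.32 0; -3.35 1.43 -1.32 0; -3.35 1.43 -1.32 0; -3.35 1.43 -1.32 0; -3.35 1.43 -1.32 0; -3.35 1.43 -1.32 0; -3.35 1.43 -1.32 0; -3.35 1.43 -1.32 0; -3.35 1.43 -1.32 0; -3.35 1.43 -1.32 0; -3.35 1.43 -1.32 0; -3.35 1.43 -1.32 0' ; python3 st.py
```

```text
clock: 8.35
ee_pos: [0.4979, -0.0371, 0.4236]
ee_rot: [-2.64, -0.572, -1.267]
ft_force: [-0.2, -1.4, -0.2]
finger_gap: 0.0005
8.35 p [ 0.4979 -0.0371  0.4236] q [-0.971 -0.322  1.926  0.885  1.394  0.073] F [-0.2 -1.4 -0.2] 
 [[ 0.568  0.404  0.717]
 [ 0.27  -0.914  0.301]
 [ 0.777  0.023 -0.629]]
```

```bash
python3 -m handwheel '-3.4 0.77 0.91 0; -3.4 0.77 0.91 0; -3.4 0.77 0.91 0; -3.4 0.77 0.91 0; -3.4 0.77 0.91 0; -3.4 0.77 0.91 0; -3.4 0.77 0.91 0;0 0 0 0' ; python3 st.py
```

```text
clock: 9.15
ee_pos: [0.4298, -0.1313, 0.1977]
ee_rot: [-2.638, -0.562, -1.262]
ft_force: [-0.5, 0.4, -0.4]
finger_gap: 0.0005
9.15 p [ 0.4298 -0.1313  0.1977] q [-1.352 -0.012  2.306  0.934  1.253 -0.702] F [-0.5  0.4 -0.4] 
 [[ 0.572  0.401  0.715]
 [ 0.263 -0.916  0.303]
 [ 0.777  0.015 -0.63 ]]
```

```bash
python3 -m handwheel '-1.8 0 2.0 0; -1.8 0 2.0 0; -1.8 0 2.0 0; -1.8 0 2.0 0; 0 0 0 0;0 0 0 0' ; python3 st.py; python3 - <<'E'
from h import *
im=vision.read_camera("scene"); c=cv2.resize(im[130:230,200:320],None,fx=4,fy=4,interpolation=cv2.INTER_CUBIC)
w=vision.read_camera("wrist"); w=cv2.resize(w,None,fx=.6,fy=.6)
o=np.zeros((400,790,3),np.uint8);o[:400,:480]=c;o[:230,480:787]=w[:230,:307]
cv2.imwrite("pics/p0.png",o[:,:,::-1])
E
```

```text
clock: 9.75
ee_pos: [0.4477, -0.1259, 0.095]
ee_rot: [-2.638, -0.571, -1.267]
ft_force: [-0.4, 0.0, 0.2]
finger_gap: 0.0005
9.75 p [ 0.4477 -0.1259  0.095 ] q [-1.286  0.281  2.41   1.141  1.016 -1.063] F [-0.4  0.   0.2] 
 [[ 0.569  0.404  0.716]
 [ 0.269 -0.914  0.303]
 [ 0.778  0.02  -0.629]]
```

View pics/p0.png

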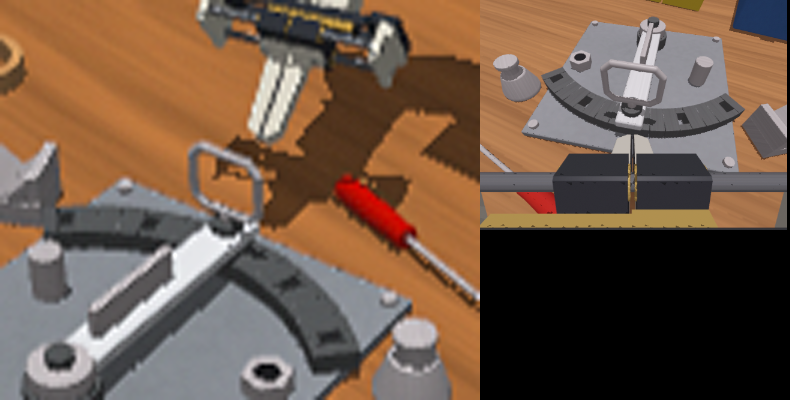

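The scene view shows the shut fingertips at (265,130) just in front of the ring at (225,180). The wrist view shows the ring straight ahead of the tip. Next is to insert.

```bash
python3 -m handwheel '1.05 0 1.4 0; 1.05 0 1.4 0; 1.05 0 1.4 0; 1.05 0 1.4 0; 1.05 0 1.4 0; 0 0 0 0; 0 0 0 0' ; python3 st.py; python3 - <<'E'
from h import *
im=vision.read_camera("scene"); c=cv2.resize(im[140:210,220:300],None,fx=6,fy=6,interpolation=cv2.INTER_CUBIC)
w=vision.read_camera("wrist"); w=cv2.resize(w,None,fx=.6,fy=.6)
o=np.zeros((420,790,3),np.uint8);o[:420,:480]=c;o[:230,480:787]=w[:230,:307]
cv2.imwrite("pics/p1.png",o[:,:,::-1])
E
```

```text
clock: 10.55
ee_pos: [0.5273, -0.0907, 0.0919]
ee_rot: [-2.64, -0.575, -1.268]
ft_force: [-0.1, 0.9, 0.5]
finger_gap: 0.0004
10.55 p [ 0.5273 -0.0907  0.0919] q [-0.991  0.324  2.338  1.358  0.898 -0.983] F [-0.1  0.9  0.5] 
 [[ 0.568  0.405  0.717]
 [ 0.272 -0.914  0.301]
 [ 0.777  0.024 -0.629]]
```

View pics/p1.png

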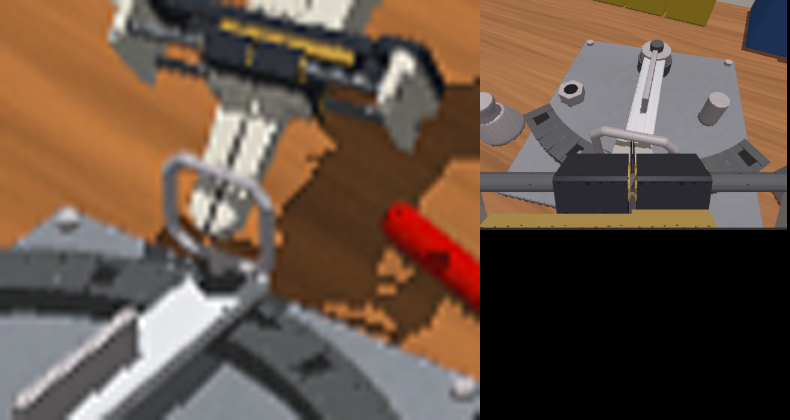

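The tip is through the ring and under the top bar, with no contact. Next I'll lift slowly.

```bash
python3 -m handwheel '0.25 0 -0.2 0; 0.25 0 -0.2 0; 0.25 0 -0.2 0; 0.25 0 -0.2 0; 0.25 0 -0.2 0; 0 0 0 0;0 0 0 0' ; python3 st.py
```

```text
clock: 11.35
ee_pos: [0.5268, -0.0904, 0.1063]
ee_rot: [-2.64, -0.571, -1.264]
ft_force: [-2.9, -0.9, -3.8]
finger_gap: 0.0003
11.35 p [ 0.5268 -0.0904  0.1063] q [-0.99   0.282  2.327  1.316  0.909 -0.913] F [-2.9 -0.9 -3.8] 
 [[ 0.57   0.404  0.716]
 [ 0.27  -0.915  0.301]
 [ 0.776  0.021 -0.63 ]]
```

```bash
python3 -m handwheel '0.25 0 -0.2 0; 0.25 0 -0.2 0; 0.25 0 -0.2 0; 0 0 0 0;0 0 0 0' ; python3 st.py; python3 - <<'E'
from h import *
im=vision.read_camera("scene"); c=cv2.resize(im[140:210,220:300],None,fx=6,fy=6,interpolation=cv2.INTER_CUBIC)
print(vision.trace("pull_ring","scene")[0]["extent"])
cv2.imwrite("pics/p2.png",c[:,:,::-1])
E
```

```text
clock: 11.85
ee_pos: [0.5268, -0.0901, 0.1162]
ee_rot: [-2.64, -0.571, -1.265]
ft_force: [-4.5, -1.2, -5.6]
finger_gap: 0.0003
11.85 p [ 0.5268 -0.0901  0.1162] q [-0.99   0.255  2.319  1.29   0.919 -0.871] F [-4.5 -1.2 -5.6] 
 [[ 0.57   0.404  0.716]
 [ 0.27  -0.914  0.302]
 [ 0.776  0.021 -0.63 ]]
[247.7, 156.0, 266.2, 181.7]
```

View pics/p2.png

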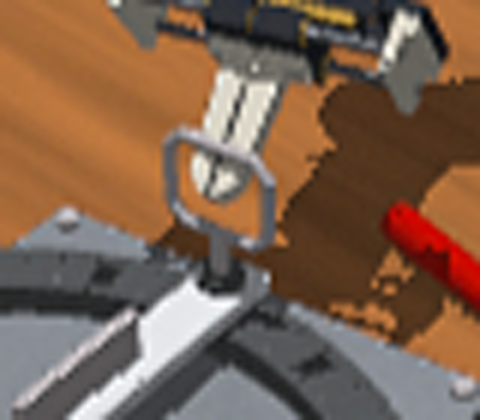

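```bash
python3 - <<'E'
from h import *
for l in(0,.013,.015,.017,.02): print(l,(proj("scene",[[.5166,-.0952,.126+l]])-proj("scene",[[.5166,-.0952,.126]]))[0].round(2))
a=cv2.cvtColor(cv2.imread("pics/scene.png"),cv2.COLOR_BGR2GRAY)[155:170,248:272].astype(np.float32)
im=vision.read_camera("scene");print([t["extent"] for t in vision.trace("pull_ring","scene")[:1]])
b=cv2.cvtColor(im,cv2.COLOR_RGB2GRAY)
t=cv2.cvtColor(cv2.imread("pics/scene.png"),cv2.COLOR_BGR2GRAY)[163:172,247:255]
m=cv2.matchTemplate(b[150:180,240:262],t,cv2.TM_CCOEFF_NORMED); k=np.unravel_index(m.argmax(),m.shape); print(k[1]+240-247,k[0]+150-163,m.max(), m[max(0,k[0]-1):k[0]+2,k[1]].round(2))
E
```

```text
0 [0. 0.]
0.013 [-0.07 -3.23]
0.015 [-0.08 -3.73]
0.017 [-0.09 -4.24]
0.02 [-0.1  -4.99]
[[248.6, 159.9, 266.5, 181.6]]
5 -13 0.52693707 [0.53 0.42]
```

The scene view shows the ring lifted about 16 mm, with the wrist force at 5.6 N vertical and about 7 N in total. The chord of the swing lies along tool +y, so I'll swing half and check.

```bash
python3 -m handwheel '0 0.5 0 0; 0 0.7 0 0; 0 0.7 0 0; 0 0.7 0 0; 0 0.7 0 0; 0 0.5 0 0;0 0 0 0' ; python3 st.py; python3 - <<'E'
from h import *
im=vision.read_camera("scene"); c=cv2.resize(im[140:210,210:300],None,fx=6,fy=6,interpolation=cv2.INTER_CUBIC)
cv2.imwrite("pics/p3.png",c[:,:,::-1])
E
```

```text
clock: 12.75
ee_pos: [0.5425, -0.1261, 0.1168]
ee_rot: [-2.641, -0.57, -1.265]
ft_force: [-6.6, -3.1, -5.1]
finger_gap: 0.0005
12.75 p [ 0.5425 -0.1261  0.1168] q [-1.009  0.297  2.24   1.251  0.938 -0.831] F [-6.6 -3.1 -5.1] 
 [[ 0.57   0.403  0.716]
 [ 0.27  -0.915  0.3  ]
 [ 0.776  0.022 -0.63 ]]
```

View pics/p3.png

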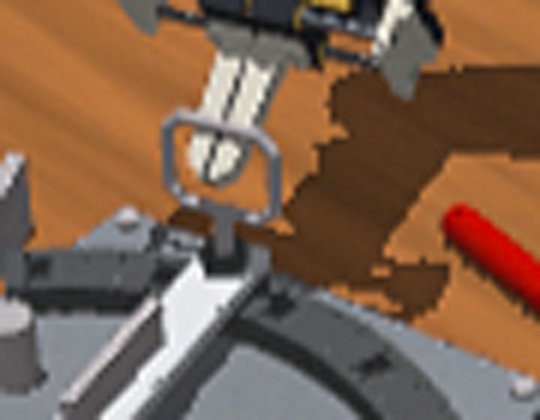

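The arm is following, with the ring lagging the finger slightly. I'll do the other half.

```bash
python3 -m handwheel '0 0.5 0 0; 0 0.7 0 0; 0 0.7 0 0; 0 0.7 0 0; 0 0.7 0 0; 0 0.5 0 0;0 0 0 0' ; python3 st.py; python3 - <<'E'
from h import *
im=vision.read_camera("scene"); c=cv2.resize(im[140:230,195:295],None,fx=6,fy=6,interpolation=cv2.INTER_CUBIC)
# expected pixel positions: ring side of arm end for angles (pin axis at arm top)
for a in(-.25,-.30,-.35,-.4):
    th=.2142-a; p=[.7316-.22*np.cos(th),-.0484-.22*np.sin(th),.05]; t=p[:2]+[.141]; e=[.7316-.243*np.cos(th),-.0484-.243*np.sin(th),.05]
    print(a,[((q-[195,140]+.5)*6-.5).round(0).tolist() for q in proj("scene",[p,t,e])])
cv2.imwrite("pics/p4.png",c[:,:,::-1])
E
```

```text
clock: 13.5
ee_pos: [0.5583, -0.1607, 0.118]
ee_rot: [-2.64, -0.571, -1.267]
ft_force: [-1.8, -1.7, -5.6]
finger_gap: 0.0004
13.5 p [ 0.5583 -0.1607  0.118 ] q [-1.022  0.339  2.159  1.216  0.96  -0.789] F [-1.8 -1.7 -5.6] 
 [[ 0.569  0.403  0.717]
 [ 0.27  -0.915  0.301]
 [ 0.777  0.022 -0.629]]
-0.25 [[288.0, 253.0], [282.0, 123.0], [304.0, 232.0]]
-0.3 [[271.0, 250.0], [264.0, 120.0], [285.0, 228.0]]
-0.35 [[253.0, 247.0], [246.0, 117.0], [266.0, 225.0]]
-0.4 [[236.0, 244.0], [228.0, 114.0], [246.0, 222.0]]
```

View pics/p4.png

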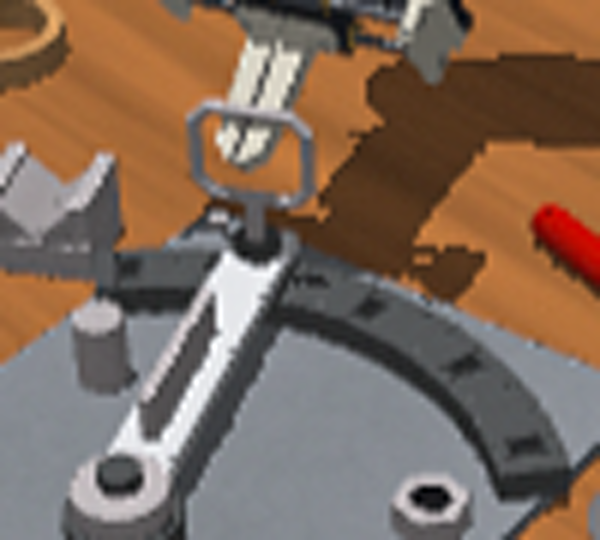

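The pin is at about (258,247), which is roughly -0.335 rad. I'll go 2.5 mm further and lower so that the pin rides or drops.

```bash
python3 -m handwheel '0 0.15 0 0; 0 0.15 0 0;0 0 0 0; -0.25 0 0.2 0; -0.25 0 0.2 0; -0.25 0 0.2 0; -0.25 0 0.2 0; -0.25 0 0.2 0; -0.25 0 0.2 0; -0.25 0 0.2 0;0 0 0 0; 0 0 0 0' ; python3 st.py; python3 - <<'E'
from h import *
im=vision.read_camera("scene"); c=cv2.resize(im[140:230,195:295],None,fx=6,fy=6,interpolation=cv2.INTER_CUBIC)
cv2.imwrite("pics/p5.png",c[:,:,::-1])
E
```

```text
clock: 14.75
ee_pos: [0.5594, -0.1631, 0.0959]
ee_rot: [-2.639, -0.571, -1.267]
ft_force: [-0.9, 0.1, -0.8]
finger_gap: 0.0009
14.75 p [ 0.5594 -0.1631  0.0959] q [-1.024  0.392  2.168  1.257  0.941 -0.861] F [-0.9  0.1 -0.8] 
 [[ 0.569  0.404  0.717]
 [ 0.269 -0.915  0.302]
 [ 0.777  0.021 -0.629]]
```

View pics/p5.png

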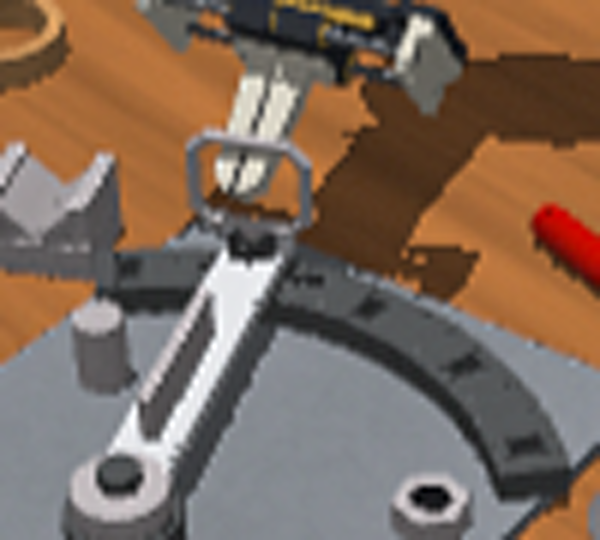

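The ring sits down on the arm again and the contact force is about 0, so the pin looks home. I'll back the finger out.

```bash
python3 -m handwheel '-0.25 0 0.2 0; -1.05 0 -1.4 0; -1.05 0 -1.4 0; -1.05 0 -1.4 0; -1.05 0 -1.4 0; -1.05 0 -1.4 0; -1.05 0 -1.4 0; 0 0 -3 0; 0 0 -3 0; 0 0 -3 0; 0 0 0 0' ; python3 st.py; python3 - <<'E'
from h import *
im=vision.read_camera("scene"); c=cv2.resize(im[140:230,195:295],None,fx=6,fy=6,interpolation=cv2.INTER_CUBIC)
cv2.imwrite("pics/p6.png",c[:,:,::-1])
t=vision.read_camera("top")
b=cv2.imread("pics/scene.png")[:,:,::-1]
print("ring extent",vision.trace("pull_ring","scene")[0]["extent"])
print("pred",proj("scene",[[.5457,-.1661,.126],[.5457,-.1661,.139]]).round(1).tolist())
for l in("v_block","screw_jack","nut","bar_stub","screwdriver"): print(l,[vision.spot_point(l,"top")[0]["xy"] if vision.spot_point(l,"top") else None])
E
```

```text
clock: 15.9
ee_pos: [0.3976, -0.2354, 0.1543]
ee_rot: [-2.645, -0.571, -1.268]
ft_force: [-1.2, -0.3, -0.2]
finger_gap: 0.0007
15.9 p [ 0.3976 -0.2354  0.1543] q [-1.503  0.215  2.199  0.884  1.259 -0.88 ] F [-1.2 -0.3 -0.2] 
 [[ 0.57   0.401  0.717]
 [ 0.272 -0.916  0.297]
 [ 0.776  0.026 -0.63 ]]Traceback (most recent call last):
  File "<stdin>", line 6, in <module>
IndexError: list index out of range
```

View pics/p6.png

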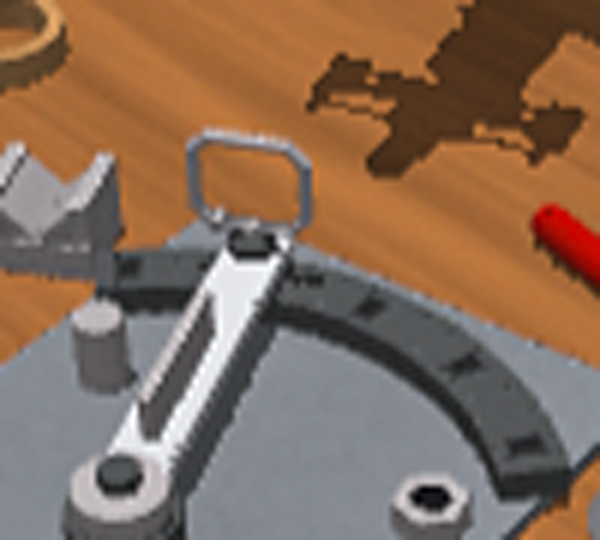

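The finger is clear of the ring. From bar to collar is 103 px in the crop, against 104 px at the start with the pin home; 13 mm up would add about 19 px. The arm lies on the -0.35 prediction, so I'm handing in.

```bash
python3 -m handwheel '0 0 0 0;0 0 0 0'; python3 -c "
from bench import job; print(job.job_done())"
```

```text
clock: 16.25
ee_pos: [0.399, -0.2314, 0.1524]
ee_rot: [-2.637, -0.571, -1.265]
ft_force: [0.5, -0.8, 0.3]
finger_gap: 0.0005
the job is handed in; nothing more can be done
None
```

I swung the arm one hole towards the V-block (jig -y, about -0.35 rad), let the pin drop home, took the hand away, and handed the job in at 16.25 s on the robot's clock.

- **Method:** the moves cannot tilt the tool directly. I tilted it about 51° by pushing out at the reach limit, where the tilt stayed. With the fingers shut, I put the tips through the ring under the top bar and lifted it about 15–17 mm. I then swung the arm along the chord between the two holes, lowered the ring and backed out. At the stops where I read it, the force on the tool was at most about 9 N, well under the 30 N limit.
- **Last checks:**
  - **Pin:** in the final scene picture the ring sits as low on the arm as it did at the start, so I judged the pin home.
  - **Angle:** the pin's collar lies on the predicted position for -0.35 rad.
  - **Force:** the reading was about zero before and after backing out.
- **Not confirmed:**
  - The final network check stopped with an error because it did not find the ring, so these checks rest on the picture alone.
  - I did not measure the loose things again. Those in the scene crop look where they were, and no contact with them was felt.
  - While I was tilting the tool, joint 3 read 0.187–0.188 rad, and its listed lower limit, rounded, is 0.19. No fault was reported.

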